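# Seat the keyed top tray of the jewellery stand

### The arm

A 7-joint arm with a two-finger parallel gripper is mounted at the origin on the work surface. World frame = base frame: x ahead of the robot, y to its left, z up, the work surface at z = 0. Lengths are in m, angles in rad, forces in N, time in s.
With the tool pointing down it reaches from about 0.425 to 0.875 m from the base axis. Payload 8.4 kg.
Tool frame: the origin (TCP) lies midway between the tips of the shut fingers; the grasp point (between the pads) lies 19 mm behind it; z points along the fingers, y is the line along which they close (so a half turn about z gives the same grasp; the last joint's range is limited). The gripper opens to 85 mm and grips with 20 to 120 N. Pads are 22 mm wide; open, the fingers measure 114 mm over their backs; the gripper's body (76 mm by 85 mm) begins 54 mm behind the grasp point. The pads swing forward as they close: fully open they stand 13 mm farther back than shut.
Start: joints at [-1.327, 0.333, 0.04, 1.465, -0.013, 1.343, -0.059], TCP at [0.218, 0.612, 0.231] pointing down, gripper open.
Joint ranges: [-2.58, 2.58], [-0.38, 2.09], [-1.3, 1.39], [0.25, 2.4], [-1.5, 4.64], [0.08, 2.09], [-2.65, 2.65]. Speed limits (rad/s): [2.22, 2.22, 2.79, 2.79, 3.14, 3.14, 3.14].

### API

Orientations are given as a unit quaternion [x, y, z, w].
In Python, from cell import r, viewer gives the robot as it stands.
- The arm moves only by the tool servo_tool, never from a script. Its arguments are lists of equal length, an entry for each row: "linear": the shift along the world's x, y, z in mm, a list of three; "spin": the turn about the world's z in degrees; "claw": the gripper command: -1 is fully open, 1 is shut, values between are in proportion. In form: {"linear": [[x, y, z], ...], "spin": [spin, ...], "claw": [claw, ...]}. A call has 1 to 12 rows; each row is the pose to reach, as a shift and turn from the pose commanded when the call began; what a row does not reach only later rows make up. A row lasts 1/10 s, in which the tool goes at most 50 mm and 8.59 degrees, less where a joint would pass 70% of its speed; a pose out of reach is approached as far as the arm can. A call with a gripper value outside its range is refused whole. The fingers move at their own pace and stop on an object; the grip force is fixed at half the most. Time passes only in rows, so rows that repeat a pose let the fingers close. It gives the time, the measured TCP pose, the force, the opening and the grip force at its end, in the units of the state.
- r.get_obs(): the state, without advancing time (a new reading comes with each control period).
- viewer.read_camera(name): name is "scene" or "top"; returns the picture (384x512x3 uint8, red, green, blue); there is no depth.
- viewer.camera_params(name): a dict with "vertical_fov" (degrees; the focal length in pixels is half the picture's height over the tangent of half this angle, whatever the lens; pixels are square), "cx", "cy" (the principal point, pixels), "dist" ([k1, k2, p1, p2, k3] as OpenCV has them; the pictures are not rectified), "camera_from_world" (4x4, takes a point from world to camera coordinates). Camera axes: x right, y down, z forward; pixel columns grow to the right and rows downward; lengths in m; the calibration is good to about 2 mm. A picture is of the moment at which its call begins. camera_params takes no time and is no camera call.
- r.finish_job(): hands the job in; it is judged then, once.
The state is a dict: "clock": time; "joints": joint angles; "qvel": joint speeds; "effort": joint torques, N m; "eef_pos": TCP position; "tool_rot": TCP orientation; "contact_force": force on the tool from outside, world axes, zero at the start; "moment": the same for the moment, N m; "grip_width": finger opening in m; "finger_force": force on a finger pad.
Only numpy, scipy, OpenCV 4.12 (cv2) and the standard library are available. Lean on these libraries where they do the work, as an engineer would, in place of code of your own. Each camera call takes 0.05 s, during which the arm holds its last target. There are 200 camera calls.

### The job

The top tray of the rotating jewellery stand has been set back on its post, but it stands proud because the notch in its rim is not over the locking pin. With a fingertip, push the tray round until the notch meets the pin, then press it down on the hub until it is fully home. Do not lift the tray, and leave the watch, the two dishes and the jar where they are.

Things in the scene. Friction and masses are not known exactly. Their poses are not given: they have to be found in the camera images.
- stand: three-tier steel jewellery stand, fixed on the console; origin on its upright axis at console level. Base 156 mm wide, lower tier 220 mm wide (floor 45 mm up), middle tier 184 mm (121 mm up), top tray 148 mm. Post, lower tiers, dark seat plate and pin turn together on a stiff base bearing (slips above 0.4 N m, stays where left)
- hub_top (a point): centre of the flat top (32 mm wide) of the top tray's hub, a low steel cone 44 mm wide, 16 mm high: the place to press. On the stand's axis, 226 mm above the console while the tray is proud, 216 mm when home. Turns with the tray: x points towards the notch, z up. The tray floor lies 16 mm below this point, out to 63 mm from the axis; the rim (63 to 74 mm) stands 8 mm above the floor
- divider (a point): middle of the top edge of the divider opposite the notch, 41 mm from the axis. Three fixed radial dividers, 4 mm thick, 14 mm high above the tray floor, run from hub to rim at +90, 180 and -90 degrees from the notch: one half-moon compartment, with the notch at the middle of its arc, and two quarter ones. A fingertip pushing a divider sideways near here turns the tray (about 1 N); it stays where left
- notch (a point): middle of the notch, 69.5 mm from the axis, level with the rim's top: a cut through the full height of the outer rim (65 to 74 mm from the axis), 14 mm wide, flared to 24 mm at the lower edge
- pin (a point): point on the locking pin's axis 69.5 mm from the stand's axis: a level brass pin 10 mm thick that points straight out from the dark seat plate under the tray, its 14 mm ball end reaching 100 mm from the axis, so 26 mm of it show beyond the rim. It lies just under the rim while the tray is proud; straight below notch when they meet
- tray_press (a joint): how far the tray is pressed down (m): 0 as it starts, proud on the pin; 0.010 fully home on the seat plate, possible only with the notch over the pin (a flared notch centres itself from about 5 mm off). Negative: lifted. An O-ring grips the post: it does not sink by itself and takes 4 to 7 N downward on the hub to slide
- tray_turn (a joint): angle of the tray about the stand's axis relative to the pin (rad, anticlockwise from above positive, without limit): 0 or 2 pi when the notch is over the pin
- watch: gold-toned wristwatch lying flat on the console, strap open along its x axis, 180 mm long, case 38 mm wide and 9 mm high; origin under the case's centre
- dish_a: small white ceramic earring dish, 84 mm wide and 22 mm high, on the console; origin under its centre
- dish_b: the other earring dish, the same; origin under its centre
- jar: closed glass jar with a bamboo twist cap, 78 mm wide and 108 mm high, on the console; origin under its centre

How it is judged:
At the end, for the whole second after the job is handed in: the top tray is pressed down at least 8.5 of its 10 mm, its notch within 5 mm of the pin (seen from above), and at rest (value of joint tray_press above 0.0085 m and horizontal distance between notch and pin below 0.005 m and velocity of joint tray_turn between -0.05 and 0.05 rad/s); the robot touches nothing.
It fails at once if the tray is lifted more than 4 mm (value of joint tray_press below -0.004 m).
It fails at once if the watch, a dish or the jar is moved more than 20 mm (distance of any of watch, dish_a, dish_b, jar from where it was at the start of the episode above 0.02 m).
It also fails if it takes over 51 s, if anything falls off the work surface, if the arm or the gripper's body presses on something with over 40 N, if the wrist force passes 120 N, or if a joint passes its speed limit or range.

## Working session

There is one attempt and no reset: what is moved stays moved. The work goes in short steps, Python scripts to look and compute and a tool call to move; the robot and the scene stay as the last step left them, time stands still between calls to the robot, and variables do not carry over. Pictures are saved under pics/ and viewed, at most 10 in all, crops included, and the job is handed in when it is done.

Besides the shell and the picture viewer there is one more tool, called after "Request:" by a JSON object that holds its "fn" and its "kwargs". servo_tool: Moves the arm, as the interface text tells. Its arguments: {"type":"object","properties":{"linear":{"type":"array"},"spin":{"type":"array"},"claw":{"type":"array"}},"required":["linear","spin","claw"]}

```bash
mkdir -p pics; cat > h.py <<'E'
import numpy as np, cv2
from cell import r, viewer
def cam(n):
    p=viewer.camera_params(n); f=192/np.tan(np.radians(p["vertical_fov"])/2)
    K=np.array([[f,0,p["cx"]],[0,f,p["cy"]],[0,0,1.]]); return K,np.array(p["dist"],float),np.array(p["camera_from_world"])
def ray(n,uv,z):
    K,d,T=cam(n); q=cv2.undistortPoints(np.array([[uv]],float),K,d)[0,0]
    R,t=T[:3,:3],T[:3,3]; c=-R.T@t; v=R.T@np.array([q[0],q[1],1]); return c+v*(z-c[2])/v[2]
def proj(n,P):
    K,d,T=cam(n); return cv2.projectPoints(np.array(P,float).reshape(-1,1,3),cv2.Rodrigues(T[:3,:3])[0],T[:3,3],K,d)[0][:,0]
def snap(n,f,crop=None,s=1.5):
    im=viewer.read_camera(n)[:,:,::-1]
    if crop: a,b,c,d=crop; im=im[b:d,a:c]
    cv2.imwrite("pics/"+f,cv2.resize(im,None,fx=s,fy=s,interpolation=cv2.INTER_CUBIC))
E
python3 -c "
from h import *
snap('scene','s0.png');snap('top','t0.png')
for n in ('scene','top'):
  K,d,T=cam(n);print(K[0,0],-T[:3,:3].T@T[:3,3],T[2,:3])
o=r.get_obs();print(o['clock'],o['eef_pos'],o['tool_rot'],o['grip_width'])"
```

```text
458.4783549156962 [1.04081004 0.43527328 0.96982736] [-0.47626898 -0.42487477 -0.76983719]
426.9692642586196 [ 0.44384643 -0.00295045  1.34261984] [ 0.05685292  0.00612812 -0.99836376]
0.1 [0.21834004 0.61178634 0.23048654] [ 1.70569826e-01  9.85345299e-01 -7.53392559e-04 -9.30163021e-05] 0.0853178550726401
```

View pics/s0.png

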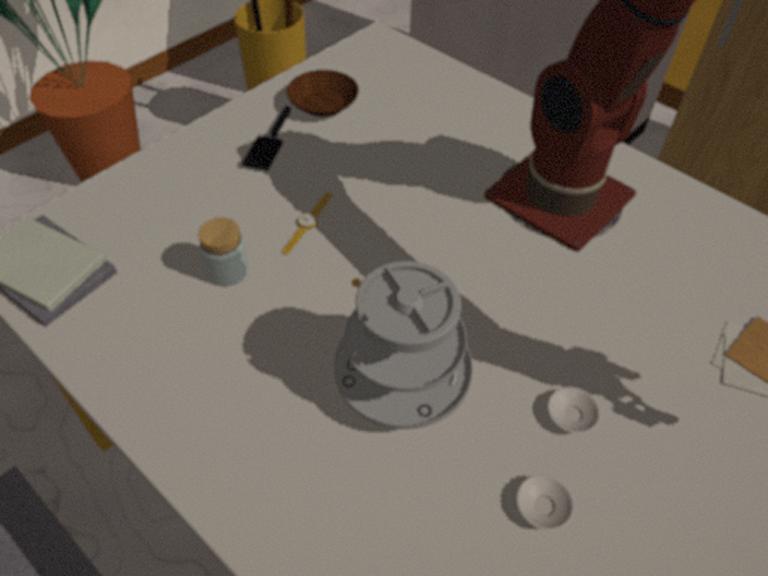

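View pics/t0.png

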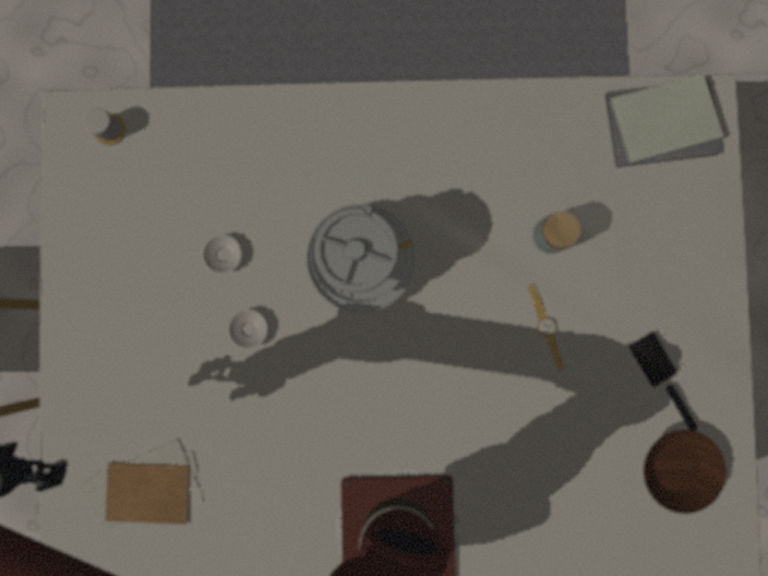

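The scene view shows the stand at about (408,300) of the enlarged picture, with the pin to its left at (357,283). The top view shows the hub at (358,249), the pin at (405,244), and dividers towards (325,238), (390,260) and (350,280). The half-moon, and so the notch, faces up near (370,208). I'll take close-ups of both.

```bash
python3 -c "
from h import *
snap('top','t1.png',(195,125,295,215),6);snap('scene','s1.png',(220,165,320,240),7)
a=cv2.imread('pics/t1.png');b=cv2.imread('pics/s1.png')
print(ray('top',(358/1.5,249/1.5),.226),ray('scene',(408/1.5,300/1.5),.226))
print(ray('top',(405/1.5,244/1.5),.205),ray('scene',(357/1.5,283/1.5),.205))"
```

```text
[0.56430643 0.05673375 0.226     ] [0.56869847 0.06856391 0.226     ]
[ 0.57362229 -0.02621565  0.205     ] [ 0.58257101 -0.01647706  0.205     ]
```

View pics/t1.png

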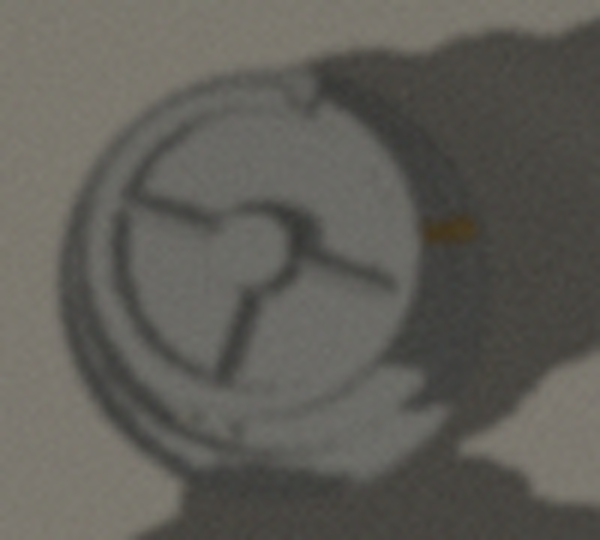

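View pics/s1.png

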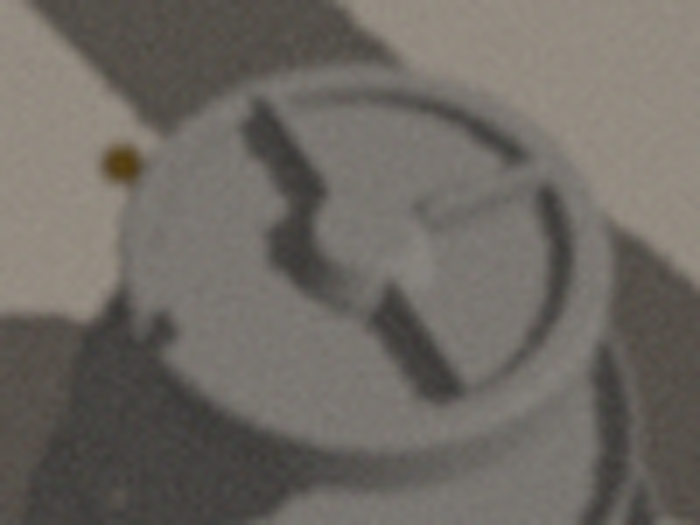

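```bash
cat > m.py <<'E'
from h import *
t=lambda x,y:(195+(x+.5)/6-.5,125+(y+.5)/6-.5)
s=lambda x,y:(220+(x+.5)/7-.5,165+(y+.5)/7-.5)
for n,f,c,rim,notch,ball in (('top',t,(252,249),[(88,245),(421,245),(254,75),(254,415)],(307,93),(466,229)),('scene',s,(372,240),[(122,240),(612,255),(365,62),(380,455)],(152,328),(122,163))):
    C=ray(n,f(*c),.226); print(n,'hub',C.round(4))
    R=[ray(n,f(*p),.218 if i<9 else 0)for i,p in enumerate(rim)]; 
    from scipy.optimize import least_squares
    o=least_squares(lambda q:[np.hypot(*(p[:2]-q[:2]))-.074 for p in R],C[:2]); print(' rim c',o.x.round(4),o.fun.round(4))
    for nm,p,z in(('notch',notch,.218),('ball',ball,.205)):
        P=ray(n,f(*p),z); d=P[:2]-o.x; print(' ',nm,P.round(4),np.hypot(*d).round(4),np.degrees(np.arctan2(d[1],d[0])).round(1))
E
python3 m.py
```

```text
top hub [0.5642 0.0622 0.226 ]
 rim c [0.5671 0.0616] [-0.0005 -0.0005  0.0014  0.0014]
  notch [0.6339 0.037  0.218 ] 0.0711 -20.2
  ball [ 0.5733 -0.0322  0.205 ] 0.094 -86.3
scene hub [0.5654 0.0676 0.226 ]
 rim c [0.5638 0.0648] [-0.0004 -0.0004  0.0014  0.0013]
  notch [0.6298 0.0386 0.218 ] 0.071 -21.7
  ball [ 0.5824 -0.0197  0.205 ] 0.0865 -77.6
```

```bash
cat > m2.py <<'E'
from m import *
obs=[]
def model(q):
    cx,cy,a,b,z=q[:5]; e=[]
    c=np.array([cx,cy])
    for k,(n,f,nt,bl,hb) in enumerate((('top',t,(307,93),(457,230),None),('scene',s,(152,328),(122,163),(372,240)))):
        off=q[5+2*k:7+2*k]
        P=[[*(c+.0695*np.array([np.cos(a),np.sin(a)])),.218],[*(c+.093*np.array([np.cos(b),np.sin(b)])),z]]
        M=[f(*nt),f(*bl)]
        rim=[(88,245),(421,245),(254,75),(254,415)] if n=='top' else [(122,240),(612,255),(365,62),(380,455)]
        pr=proj(n,P)+off; e+=list((pr-np.array(M)).ravel())
        C=[ray(n,np.array(f(*p))-off,.218)[:2] for p in rim]
        e+=[(np.hypot(*(p-c))-.074)*400 for p in C]; e+=list(off/1.)
    return np.array(e)
o=least_squares(model,[.565,.063,-.36,-1.4,.2,0,0,0,0]); print(o.x.round(4),np.degrees(o.x[2:4]).round(1)); print(o.fun.round(2))
E
python3 m2.py | tail -8
```

```text
ball [ 0.5733 -0.0322  0.205 ] 0.094 -86.3
scene hub [0.5654 0.0676 0.226 ]
 rim c [0.5638 0.0648] [-0.0004 -0.0004  0.0014  0.0013]
  notch [0.6298 0.0386 0.218 ] 0.071 -21.7
  ball [ 0.5824 -0.0197  0.205 ] 0.0865 -77.6
[ 0.5659  0.0636 -0.3694 -1.4848  0.1891  0.3801 -0.4997  0.4929 -0.2175] [-21.2 -85.1]
[-0.14  0.71  0.58 -0.19 -0.58  0.18  0.53  0.56  0.38 -0.5   0.16  0.02
  0.2   0.04 -0.66  0.32  0.56  0.5   0.49 -0.22]
```

Request:
{"fn": "servo_tool", "kwargs": {"linear": [[20,-30,40],[55,-80,60],[90,-130,60],[120,-175,60],[150,-220,60],[180,-265,60],[210,-310,60],[240,-355,60],[270,-395,60],[300,-440,60],[325,-475,60],[344,-503,60]], "spin": [0,0,0,0,0,0,0,0,0,0,0,0], "claw": [1,1,1,1,1,1,1,1,1,1,1,1]}}

```text
clock: 1.4
eef_pos: [0.5467, 0.1312, 0.2915]
tool_rot: [0.17, 0.985, 0.0, 0.0]
contact_force: [0.1, 0.4, 0.1]
grip_width: 0.0001
finger_force: 0.0
```

Request:
{"fn": "servo_tool", "kwargs": {"linear": [[0,0,0],[0,0,0]], "spin": [0,0], "claw": [1,1]}}

```text
clock: 1.6
eef_pos: [0.5464, 0.1316, 0.2911]
tool_rot: [0.172, 0.985, -0.0, -0.0]
contact_force: [-0.6, 1.3, -0.4]
grip_width: -0.0
finger_force: 0.0
```

```bash
python3 -c "
from h import *
snap('scene','s2.png',(200,80,360,240),3.7)
o=r.get_obs();print(o['joints'],o['tool_rot'],proj('scene',[o['eef_pos']]))"
```

```text
[-0.73282134  0.12717743  0.46226554  1.6114688  -0.05759215  1.4169805
  0.9626845 ] [ 1.70755067e-01  9.85313455e-01  2.28112830e-05 -3.18756626e-04] [[306.54243215 190.24462818]]
```

View pics/s2.png

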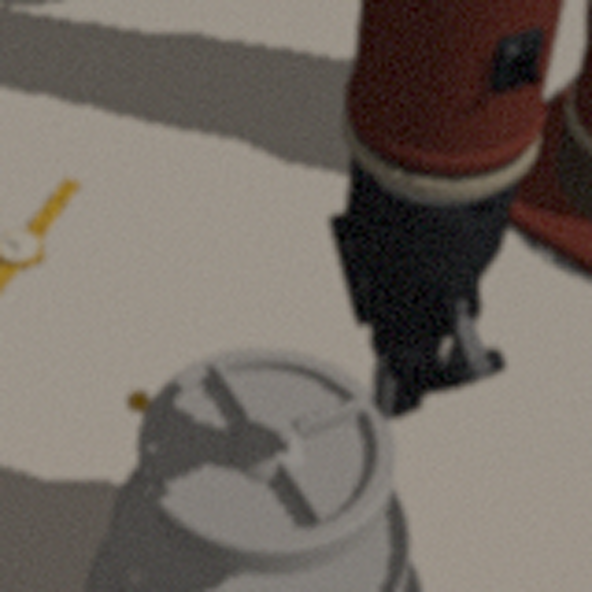

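The fingertip shows at about (400,408) of the crop, where its pose projects. It hangs over the compartment between the divider at upper right (330,415) and the one at lower right (300,500), and the second is the one to push. Next I go in.

Request:
{"fn": "servo_tool", "kwargs": {"linear": [[16,-22,-10],[16,-22,-40],[16,-22,-60],[16,-22,-68],[16,-22,-73],[16,-22,-73]], "spin": [0,0,0,0,0,0], "claw": [1,1,1,1,1,1]}}

```text
clock: 2.25
eef_pos: [0.5618, 0.1119, 0.2185]
tool_rot: [0.17, 0.985, 0.0, -0.0]
contact_force: [1.3, 0.7, 0.3]
grip_width: -0.0002
finger_force: 0.0
```

```bash
python3 -c "
import numpy as np
c=np.array([566,63.5])
for d in range(0,-73,-4):
  a=np.radians(69+d);u=np.array([np.cos(a),np.sin(a)]);v=np.array([-u[1],u[0]])
  print(d,(c+41*u+13*v).round(1)-np.array([562,109]))"
```

```text
0 [ 6.6 -2.6]
-4 [ 9.5 -2.8]
-8 [12.5 -3.3]
-12 [15.4 -4. ]
-16 [18.3 -4.9]
-20 [21.1 -6. ]
-24 [23.8 -7.3]
-28 [26.4 -8.8]
-32 [ 28.9 -10.4]
-36 [ 31.3 -12.3]
-40 [ 33.6 -14.3]
-44 [ 35.7 -16.4]
-48 [ 37.6 -18.7]
-52 [ 39.4 -21.1]
-56 [ 41.  -23.6]
-60 [ 42.5 -26.2]
-64 [ 43.7 -29. ]
-68 [ 44.8 -31.8]
-72 [ 45.6 -34.7]
```

Request:
{"fn": "servo_tool", "kwargs": {"linear": [[7,-3,0],[9,-3,0],[12,-3,0],[15,-4,0],[18,-5,0],[21,-6,0],[24,-7,0],[26,-9,0],[29,-10,0],[31,-12,0],[34,-14,0],[36,-16,0]], "spin": [0,-4,-8,-12,-16,-20,-24,-28,-32,-36,-40,-44], "claw": [1,1,1,1,1,1,1,1,1,1,1,1]}}

```text
clock: 3.45
eef_pos: [0.5989, 0.0953, 0.2193]
tool_rot: [0.528, 0.849, 0.001, 0.0]
contact_force: [-0.0, 2.1, 0.3]
grip_width: 0.0003
finger_force: 0.5
```

```bash
python3 -c "
from h import *
snap('scene','s3.png',(200,120,330,240),4.5)
o=r.get_obs();print(o['eef_pos'],o['contact_force'],o['moment'])"
```

```text
[0.59913899 0.09477369 0.21930868] [-0.67404267  0.27640231 -0.14863047] [0.10071091 0.01801243 0.01843009]
```

View pics/s3.png

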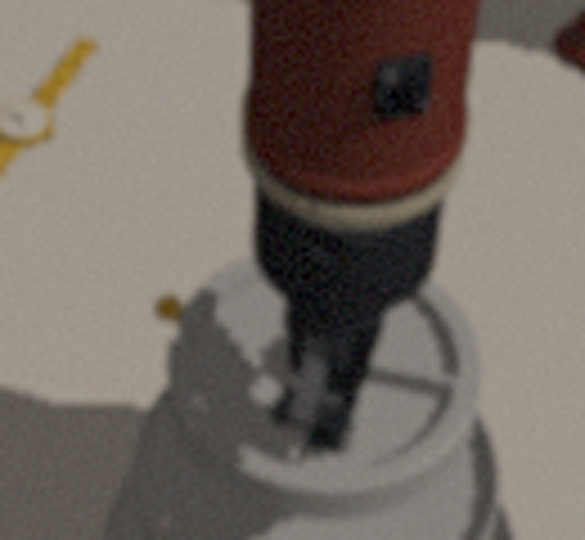

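The tray is turning. The following divider now runs from (370,375) to (445,385), the pin is at (168,307), and the notch is in shadow. I'll work out the angle from that divider.

```bash
python3 -c "
from h import *
f=lambda x,y:(200+x/4.5-.4,120+y/4.5-.4)
A=ray('scene',f(365,373),.222);B=ray('scene',f(445,384),.222);d=B-A
print(A,B,np.degrees(np.arctan2(d[1],d[0])),[np.degrees(np.arctan2(p[1]-.0635,p[0]-.566)) for p in(A,B)])"
```

```text
[0.55866716 0.08415004 0.222     ] [0.53818523 0.11518473 0.222     ] 123.42357174385613 [np.float64(109.54997817020045), np.float64(118.28746286890826)]
```

Request:
{"fn": "servo_tool", "kwargs": {"linear": [[2,-3,0],[4,-5,0],[5,-8,0],[7,-11,0],[8,-14,0],[8,-14,0],[8,-14,0]], "spin": [-4,-8,-12,-16,-20,-20,-20], "claw": [1,1,1,1,1,1,1]}}

```text
clock: 4.2
eef_pos: [0.6064, 0.081, 0.2188]
tool_rot: [0.666, 0.746, 0.0, 0.0]
contact_force: [-0.0, -0.1, -0.9]
grip_width: 0.0002
finger_force: 0.0
```

Request:
{"fn": "servo_tool", "kwargs": {"linear": [[0,5,5],[0,5,40],[-10,40,90],[-20,80,100],[-30,120,100],[-30,150,100],[-30,150,100]], "spin": [0,0,0,0,0,0,0], "claw": [1,1,1,1,1,1,1]}}

```text
clock: 4.9
eef_pos: [0.5743, 0.2378, 0.3182]
tool_rot: [0.663, 0.749, 0.0, -0.001]
contact_force: [-0.6, -0.3, -1.2]
grip_width: 0.0002
finger_force: 0.0
```

```bash
python3 -c "
from h import *
import cv2
a=viewer.read_camera('scene')[165:240,220:320,::-1];b=viewer.read_camera('top')[125:215,195:295,::-1]
a=cv2.resize(a,None,fx=4,fy=4,interpolation=2);b=cv2.resize(b,None,fx=4,fy=4,interpolation=2)
a=cv2.copyMakeBorder(a,0,60,0,0,0);cv2.imwrite('pics/b4.png',cv2.convertScaleAbs(np.hstack([a,b]),alpha=1.5))"
```

```text
(no output)
```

View pics/b4.png

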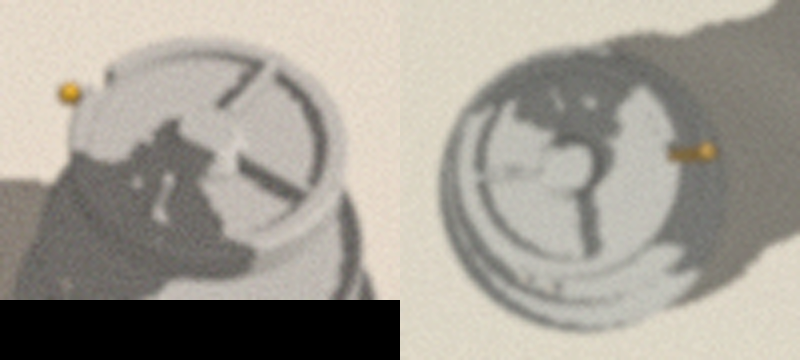

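The left half (scene) shows the notch near (100,77) and the ball at (69,92). The right half (top) shows the pin from (668,153) to (707,151), a divider from (480,177) to (545,170), and another from (590,250) to (585,190). I'll compute the remaining angle.

```bash
cat > m3.py <<'E'
from h import *
c=np.array([.5659,.0636]); off={'top':np.array([.38,-.5]),'scene':np.array([.493,-.2175])}
S=lambda x,y:np.array((220+(x+.5)/4-.5,165+(y+.5)/4-.5)); T=lambda x,y:np.array((195+(x-400+.5)/4-.5,125+(y+.5)/4-.5))
def an(n,uv,z):
    P=ray(n,uv-off[n],z)[:2]-c; return round(float(np.degrees(np.arctan2(P[1],P[0]))),1),round(float(np.hypot(*P)),4)
for z in (.218,.214): print('notch s',z,an('scene',S(100,80),z))
print('ball s',an('scene',S(69,92),.189),'t',an('top',T(707,151),.189))
print('div top',an('top',T(482,177),.222),an('top',T(590,250),.22)); print('div scene',an('scene',S(266,68),.222),an('scene',S(303,196),.22))
E
python3 m3.py
```

```text
notch s 0.218 (-83.8, 0.0707)
notch s 0.214 (-86.0, 0.0728)
ball s (-85.2, 0.0941) t (-84.5, 0.0933)
div top (98.7, 0.0573) (-166.9, 0.0599)
div scene (-171.4, 0.0585) (95.7, 0.0603)
```

Pin and notch agree to within a few degrees, inside the range where the notch centres itself. I'll press on the hub.

Request:
{"fn": "servo_tool", "kwargs": {"linear": [[-2,-40,0],[-4,-85,-10],[-6,-130,-30],[-8,-165,-50],[-8,-174,-70],[-8,-174,-82],[-8,-174,-86],[-8,-174,-88],[-8,-174,-88]], "spin": [0,0,0,0,0,0,0,0,0], "claw": [1,1,1,1,1,1,1,1,1]}}

```text
clock: 5.9
eef_pos: [0.5683, 0.0582, 0.2307]
tool_rot: [0.666, 0.746, 0.0, 0.0]
contact_force: [1.4, -0.3, -0.6]
grip_width: 0.0001
finger_force: 0.0
```

Request:
{"fn": "servo_tool", "kwargs": {"linear": [[0,0,-2],[0,0,-4],[0,0,-5],[0,0,-6],[0,0,-7],[0,0,-7]], "spin": [0,0,0,0,0,0], "claw": [1,1,1,1,1,1]}}

```text
clock: 6.5
eef_pos: [0.5682, 0.0574, 0.2238]
tool_rot: [0.667, 0.745, 0.0, 0.0]
contact_force: [-0.7, 0.8, 4.0]
grip_width: -0.0002
finger_force: 2.1
```

Request:
{"fn": "servo_tool", "kwargs": {"linear": [[0,0,-2],[0,0,-3],[0,0,-5],[0,0,-6],[0,0,-6]], "spin": [0,0,0,0,0], "claw": [1,1,1,1,1]}}

```text
clock: 7.0
eef_pos: [0.5682, 0.0574, 0.2177]
tool_rot: [0.667, 0.745, 0.0, 0.0]
contact_force: [-0.2, 1.2, 4.1]
grip_width: 0.0
finger_force: 1.9
```

It is sinking, at about 4 N. I'll press on until it bottoms.

Request:
{"fn": "servo_tool", "kwargs": {"linear": [[0,0,-1],[0,0,-2],[0,0,-3],[0,0,-4],[0,0,-4]], "spin": [0,0,0,0,0], "claw": [1,1,1,1,1]}}

```text
clock: 7.5
eef_pos: [0.5685, 0.0574, 0.2158]
tool_rot: [0.667, 0.745, 0.001, 0.0]
contact_force: [-7.3, 0.6, 21.9]
grip_width: 0.0001
finger_force: 10.9
```

Request:
{"fn": "servo_tool", "kwargs": {"linear": [[0,0,5],[0,0,30],[0,0,70],[0,40,100],[0,85,100],[0,130,100],[0,170,100],[0,170,100]], "spin": [0,0,0,0,0,0,0,0], "claw": [1,1,1,1,1,1,1,1]}}

```text
clock: 8.3
eef_pos: [0.5661, 0.2345, 0.3116]
tool_rot: [0.663, 0.748, -0.001, -0.001]
contact_force: [-0.0, -0.5, 0.7]
grip_width: -0.0002
finger_force: 0.0
```

```bash
python3 -c "
from h import *
a=viewer.read_camera('scene')[165:240,220:320,::-1];b=viewer.read_camera('top')[125:215,195:295,::-1]
a=cv2.resize(a,None,fx=4,fy=4,interpolation=2);b=cv2.resize(b,None,fx=4,fy=4,interpolation=2)
a=cv2.copyMakeBorder(a,0,60,0,0,0);cv2.imwrite('pics/b5.png',cv2.convertScaleAbs(np.hstack([a,b]),alpha=1.5))"
```

```text
(no output)
```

View pics/b5.png

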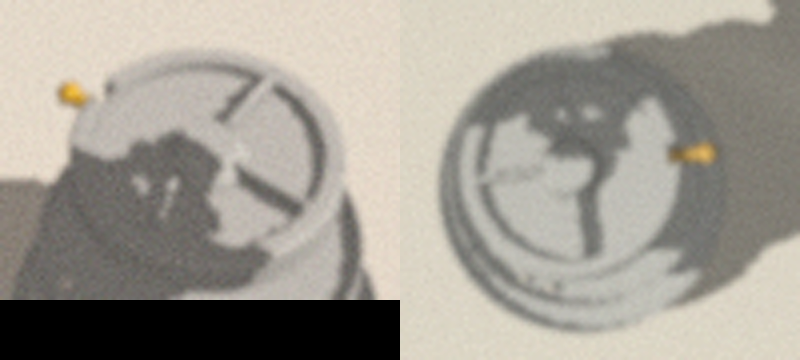

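The rim has dropped about 10 px in the scene view. The pin, around (72,94), now shows through the notch near (97,95), so the tray is home and the arm is clear.

```bash
python3 -c "
from cell import r
print(r.finish_job())"
```

```text
the job is handed in; nothing more can be done
None
```

I turned the tray until the notch met the pin and pressed it fully home (it bottomed at about 22 N with the hub at 216 mm), backed the arm clear, and handed in the job at about 8.4 s; it gave no verdict.

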